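Change the counter sign and show the new one

TASK

Change the flavour sign: stand the square-cornered sign from the leaning counter stand upright in the free slot of the rack, fully down and centred along the slot (facing either way), and let go of it. Then draw the round-topped sign out of the rack and finish while still holding it up, well clear of everything, top edge uppermost, tipped back about halfway between upright and flat with its picture side facing up. Leave the gable-topped sign in its slot, and do not push about the jigger, shaker and portion cups.

Things in the scene. Friction and masses are not known exactly. Their poses are not given: they have to be found in the camera images.
- rack: Fixed light-wood rack, base 178 x 110 x 10 mm (x, y, z). Origin: centre of underside. Three upright slots along its y axis, middle planes at x = -55, 0, +55 mm, 8.5 mm wide, 86 mm long, ends open. Slot floor 10 mm above the origin, mouth flared to 21 mm, its top 48 mm above the origin. At the start two hold the round-topped and gable-topped signs and one (any of the three) is free.
- stand: Fixed light-wood counter stand, base 75 x 110 mm. Origin: centre of its underside. One groove along its y axis, 8 mm wide and 32 mm deep, leans back 0.30 rad (17 degrees): its top leans toward the stand's +x. Centre of the groove floor 18 mm above the origin. Holds the square-cornered sign at the start.
- square_sign: Loose light-wood sign, flat plate 6 mm thick (x), 100 mm wide (y), 130 mm tall (z), square upper corners, about 50 to 85 g. Origin: middle of its bottom edge, mid-thickness; z points to its top edge; the picture side (a thin raised dark outline of a cup) faces its -x. Starts in the leaning stand, tipped back 0.30 to 0.38 rad (it has some play in the groove).
- arched_sign: Loose light-wood sign, plate 6 mm thick (x), 100 mm wide (y), 130 mm tall (z) with a half-round top of 50 mm radius, about 50 to 85 g. Origin: middle of its bottom edge, mid-thickness; z points to its top; the picture side (dark raised outline of an ice cone) faces its -x. Starts upright in a slot of the rack, picture toward the rack's -x.
- gabled_sign: Loose light-wood sign like the others (6 x 100 x 130 mm) but with a pointed gable top; same axes and origin. Starts upright in another slot of the rack and stays there.
- jigger: Bystander: steel double measure, 43 mm wide, 78 mm tall, origin at the centre of its underside.
- sugar_shaker: Bystander: small shaker, 44 mm wide, 90 mm tall, origin at the centre of its underside.
- portion_cups: Bystander: short stack of clear portion cups, 65 mm wide, 36 mm tall, origin at the centre of its underside.

How it is judged:
On the way, in this order (a step that is already met when the one before it is completed fails the run):
1. the square-cornered sign stands fully down and upright in a rack slot, centred, and is let go (z of square_sign in the frame of rack below 0.015 m and x of square_sign in the frame of rack between -0.062 and 0.062 m and y of square_sign in the frame of rack between -0.02 and 0.02 m and angle between square_sign's own z axis and vertical below 0.2 rad and angle between the x axis of square_sign and the x axis of rack, either way round below 0.25 rad and contact force between the fingers and square_sign below 0.1 N), for 0.2 s.
2. the round-topped sign is drawn clear of the rack (height (world z) of arched_sign above 0.06 m and contact force between arched_sign and rack below 0.05 N and contact force between the fingers and arched_sign above 1 N), for 0.2 s.
At the end, for the whole second after the job is handed in: Round-topped sign held still, bottom edge over 80 mm up, touching no rack, stand or sign, top uppermost, tipped back 45 deg (+-17), picture up. Square-cornered sign upright within 5 mm of a slot floor and 20 mm of the slot's middle; gable-topped sign still in its slot (height (world z) of arched_sign above 0.08 m and angle between arched_sign's own x axis and vertical between 2.05 and 2.67 rad and angle between arched_sign's own z axis and vertical below 1.15 rad and linear speed of arched_sign below 0.03 m/s and contact force between the fingers and arched_sign above 1 N and contact force between arched_sign and rack below 0.05 N and contact force between arched_sign and stand below 0.05 N and contact force between arched_sign and square_sign below 0.05 N and contact force between arched_sign and gabled_sign below 0.05 N and z of each of square_sign, gabled_sign in the frame of rack below 0.015 m and x of square_sign in the frame of rack between -0.062 and 0.062 m and y of square_sign in the frame of rack between -0.02 and 0.02 m and angle between each of square_sign, gabled_sign's own z axis and vertical below 0.2 rad and angle between the x axis of square_sign and the x axis of rack, either way round below 0.25 rad); the arm keeps its last pose, push and grip.
It fails at once if the gable-topped sign is pulled out or pushed along its slot (distance of gabled_sign from where it was at the start of the episode above 0.02 m).
It fails at once if a bystander is pushed about or knocked over (distance of any of jigger, sugar_shaker, portion_cups from where it was at the start of the episode above 0.025 m or angle between any of jigger, sugar_shaker, portion_cups's own z axis and vertical above 0.5 rad).
It also fails if it takes over 48 s, if anything falls off the work surface, if the arm or the gripper's body presses on something with over 40 N, if the wrist force passes 120 N, or if a joint passes its speed limit or range.

ROBOT

A 7-joint arm with a two-finger parallel gripper is mounted at the origin on a cart in front of the work surface, level with it; the furniture and walls round the work are solid. World frame = base frame: x ahead of the robot, y to its left, z up, the work surface at z = 0. Lengths are in m, angles in rad, forces in N, time in s.
With the tool pointing down it reaches from about 0.4 to 0.875 m from the base axis. Payload 19.3 kg.
Tool frame: the origin (TCP) lies at the very end of the fingers, on their centre line; the grasp point (between the pads) lies 19 mm behind it; z points along the fingers, y is the line along which they close (so a half turn about z gives the same grasp; the last joint's range is limited). The gripper opens to 85 mm and grips with 20 to 120 N. Pads are 22 mm wide; open, the fingers measure 114 mm over their backs; the gripper's body (76 mm by 85 mm) begins 54 mm behind the grasp point. The pads swing forward as they close: fully open they stand 13 mm farther back than shut.
Start: joints at [-0.07, 0.521, -0.036, 1.599, 0.021, 1.021, -0.113], TCP at [0.625, -0, 0.231] pointing down, gripper open.
Joint ranges: [-2.91, 2.91], [-0.3, 2.13], [-1.5, 1.42], [0.17, 2.43], [-1.26, 4.41], [0.16, 1.93], [-2.52, 2.52]. Speed limits (rad/s): [1.89, 1.89, 2.39, 2.39, 3.01, 3.01, 3.01].

INTERFACE

Orientations are given as [roll, pitch, yaw] about the fixed x, y, z axes, in that order (R = Rz(yaw) Ry(pitch) Rx(roll)).
In Python, from workcell import bot gives the robot as it stands.
- The arm moves only by the tool servo_tool, never from a script. Its argument "plan" is a list of rows, each a list of 7 numbers: the finger opening in cm, from 0 to 8.54, then the shift along the tool's x, y, z in cm, then the turn, a rotation vector about the tool's x, y, z in degrees. In form: [[fingers, x, y, z, wx, wy, wz], ...]. A call has 1 to 10 rows; each row is the pose to reach, as a shift and turn from the pose commanded when the call began, along the tool's axes at that moment; what a row does not reach only later rows make up. A row lasts 1/10 s, in which the tool goes at most 50 mm and 8.59 degrees, less where a joint would pass 70% of its speed; a pose out of reach is approached as far as the arm can. A call with a gripper value outside its range is refused whole. The fingers move at their own pace and stop on an object; "force" is the grip in N (left out, the last holds). Time passes only in rows, so rows that repeat a pose let the fingers close. It gives the time, the measured TCP pose, the force, the opening and the grip force at its end, in the units of the state.
- bot.observe(): the state, without advancing time (a new reading comes with each control period).
- bot.grab_frame(name): name is "scene" or "side" or "wrist"; returns a dict with "frame" (420x560x3 uint8, blue, green, red), "mtx" (3x3 intrinsics, pixels), "R" (3x3) and "t" (3): a world point X has camera coordinates R X + t; the wrist camera has in their place "T_tool_cam" (4x4, takes a point from camera to tool coordinates, whose origin is the TCP and whose axes are the flange's). Camera axes: x right, y down, z forward; pixel columns grow to the right and rows downward; lengths in m; the calibration is good to about 2 mm. A picture is of the moment at which its call begins: read the wrist's pose just before it. There is no depth.
- bot.job_done(): hands the job in; it is judged then, once.
The state is a dict: "clock": time; "qpos": joint angles; "qd": joint speeds; "joint_efforts": joint torques, N m; "position": TCP position; "tool_rot": TCP orientation; "force": force on the tool from outside, world axes, zero at the start; "moment": the same for the moment, N m; "grip_width": finger opening in m; "finger_force": force on a finger pad.
Only numpy, scipy, OpenCV 4.12 (cv2) and the standard library are available. Lean on these libraries where they do the work, as an engineer would, in place of code of your own. Each camera call takes 0.05 s, during which the arm holds its last target. There are 200 camera calls.

## Working session

There is one attempt and no reset: what is moved stays moved. The work goes in short steps, Python scripts to look and compute and a tool call to move; the robot and the scene stay as the last step left them, time stands still between calls to the robot, and variables do not carry over. Pictures are saved under pics/ and viewed, at most 10 in all, crops included, and the job is handed in when it is done.

Besides the shell and the picture viewer there is one more tool, called after "Request:" as a command line: name --pt "numbers of a row" for each row, then --argument value for the rest. servo_tool: Moves the arm, as the interface text tells. Its arguments: {"type":"object","properties":{"plan":{"type":"array","items":{"type":"array","items":{"type":"number"}}},"force":{"type":"number"}},"required":["plan"]}

```bash
mkdir -p pics; ls
python3 - <<'E'
from workcell import bot
import cv2,numpy as np,pickle
s=bot.observe();print(s)
d={}
for n in("scene","side"):
    f=bot.grab_frame(n);d[n]=f;cv2.imwrite(f"pics/{n}0.png",f["frame"]);print(n,f["mtx"],-f["R"].T@f["t"],f["R"][2])
pickle.dump(d,open("f0.pkl","wb"))
E
```

```text
pics
{'clock': 0.0, 'qpos': array([-0.07020178,  0.52199431, -0.03632813,  1.5999814 ,  0.02119686,
        1.02106469, -0.11280956]), 'qd': array([-0.00039839, -0.00067826, -0.00180999,  0.00051108,  0.00095246,
       -0.00050668,  0.00136177]), 'joint_efforts': array([-4.24098413e-03, -9.27110124e+01,  1.97758444e+00, -3.69928443e+01,
        1.76317629e-02,  8.19846697e-03, -6.58496788e-05]), 'position': array([ 6.24686892e-01, -3.22249644e-05,  2.30747513e-01]), 'tool_rot': array([-3.14053211e+00,  7.09434620e-05,  1.57077712e+00]), 'force': array([-0.58375817, -0.46022798, -0.2475568 ]), 'moment': array([0.03147556, 0.03402392, 0.0148259 ]), 'finger_force': 0.0, 'grip_width': 0.08529273168070786}
scene [[444.94659954   0.         272.27888595]
 [  0.         444.94659954 210.26366391]
 [  0.           0.           1.        ]] [0.20822109 0.25574961 0.72020789] [ 0.41824792 -0.46981562 -0.77739434]
side [[520.61848796   0.         276.2599609 ]
 [  0.         520.61848796 215.55090898]
 [  0.           0.           1.        ]] [0.58567321 0.51705584 0.64517295] [-0.04814106 -0.76034352 -0.64773464]
```

View pics/scene0.png

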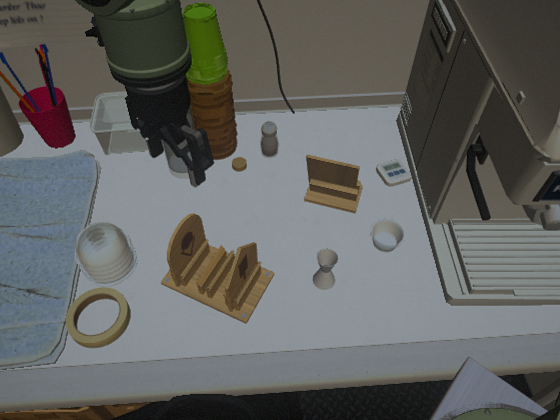

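View pics/side0.png

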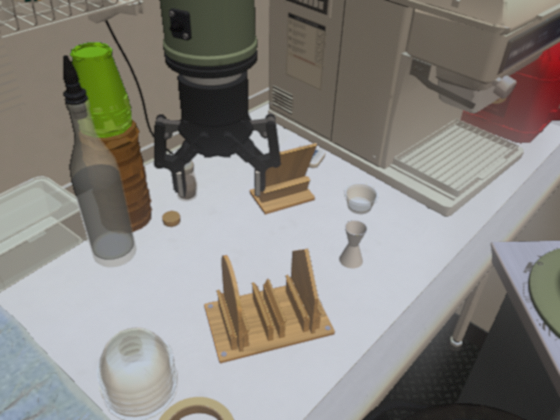

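The rack sits near scene pixel (217,280), with the middle slot free. The arched sign is in the left slot and the gabled one in the right. The stand with the square sign is near (333,185). Next I'll enlarge both.

Run:
```python
import cv2,pickle,numpy as np
d=pickle.load(open("f0.pkl","rb"));S=d["scene"]["frame"];D=d["side"]["frame"]
def c(I,x,y,w,h,k):return cv2.resize(I[y:y+h,x:x+w],None,fx=k,fy=k,interpolation=cv2.INTER_CUBIC)
a=np.hstack([c(S,155,205,125,120,3.2),c(D,200,240,125,120,3.2)])
b=np.hstack([c(S,295,145,100,75,4),c(D,240,140,100,75,4)])
o=np.zeros((600,800,3),np.uint8)
# rack scale 3.2 ->400x384 ; stand 400x300 -> two files
cv2.imwrite("pics/rack.png",a);cv2.imwrite("pics/stand.png",b)
```

```text
(no output)
```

View pics/rack.png

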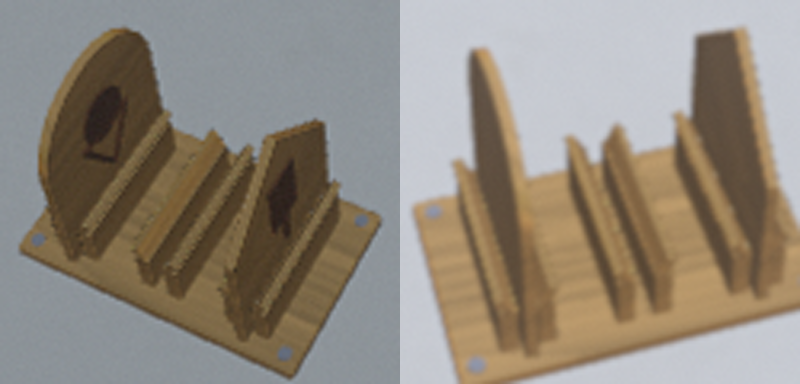

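View pics/stand.png

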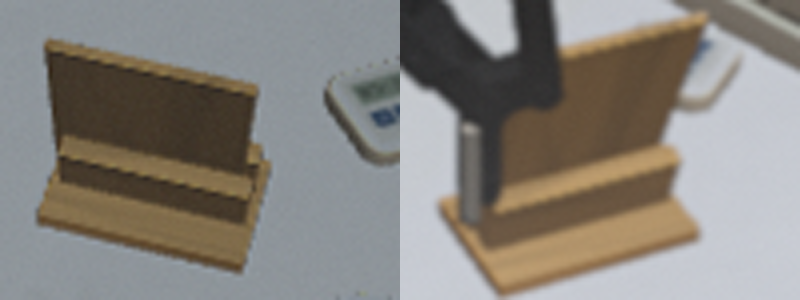

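The enlarged crops show the base corners clearly. The sign on the stand shows no picture on the side these cameras see. Next I'll fit planar poses.

```bash
cat > h.py <<'E'
import numpy as np,cv2,pickle
def ray(f,uv,z):
    C=-f["R"].T@f["t"];d=f["R"].T@np.linalg.solve(f["mtx"],[uv[0],uv[1],1]);return C+d*(z-C[2])/d[2]
def proj(f,X):
    c=f["R"]@np.asarray(X)+f["t"];p=f["mtx"]@c;return p[:2]/p[2]
E
python3 - <<'E'
from h import *
np.set_printoptions(precision=4,suppress=True)
d=pickle.load(open("f0.pkl","rb"));S,D=d["scene"],d["side"]
P={"rack":[(S,[(161.3,281.5),(246.3,321.5),(274.4,273)],.01),(D,[(204.4,304.5),(218.5,355),(331,325)],.0)],
"stand":[(S,[(304.5,201),(355.5,213),(362.5,187)],0),(D,[(250,190.5),(265.5,214),(315,200)],0)]}
for k,L in P.items():
  for f,pts,z in L:
    q=np.array([ray(f,p,z) for p in pts]);print(k,q[:,:2].tolist(),[np.linalg.norm(q[i+1]-q[i]) for i in(0,1)])
for n,p in {"sqTL":(306.5,155.5),"sqTR":(359,166.5),"sqTLs":(0,0)}.items():
  print(n,ray(S,p,.14))
print("sq side TR",ray(D,(240+307/4,140+14/4),.14))
for n,p in {"jig":(324,284),"cups":(388,245),"shaker":(270,153)}.items(): print(n,ray(S,p,0))
E
```

```text
rack [[0.633649925283283, 0.08430951561780953], [0.4631373956896392, 0.03967526267254959], [0.4895419025821375, -0.06399336802415173]] [np.float64(0.1762575935510431), np.float64(0.10697842294016599)]
rack [[0.6619445139405795, -0.02519337680774536], [0.6360591212149566, 0.06980806812262591], [0.46557628509483157, 0.02121512396991465]] [np.float64(0.09846485715938505), np.float64(0.17727287337037756)]
stand [[0.5606437012354295, -0.24302989429251987], [0.4605678135980922, -0.28641175891093495], [0.4901552259255305, -0.3562316094792082]] [np.float64(0.10907414663508241), np.float64(0.07583024793319518)]
stand [[0.5872663203010795, -0.31971655554382994], [0.5581586266409202, -0.24534796164217199], [0.4584970702813759, -0.2861496029042164]] [np.float64(0.07986204097769725), np.float64(0.10769029550374165)]
sqTL [ 0.5584 -0.2353  0.14  ]
sqTR [ 0.4683 -0.275   0.14  ]
sqTLs [ 1.5739 -0.166   0.14  ]
sq side TR [ 0.4662 -0.2736  0.14  ]
jig [ 0.4094 -0.1104  0.    ]
cups [ 0.3671 -0.2614  0.    ]
shaker [ 0.7123 -0.305   0.    ]
```

```bash
cat >> h.py <<'E'
from scipy.spatial.transform import Rotation as Ro
def pose(s): return Ro.from_euler("xyz",s["tool_rot"]).as_matrix(),np.array(s["position"])
def wcam(s,f):   # wrist frame as a fixed-camera dict
    R,p=pose(s);T=np.eye(4);T[:3,:3]=R;T[:3,3]=p;W=np.linalg.inv(T@f["T_tool_cam"])
    return {"frame":f["frame"],"mtx":f["mtx"],"R":W[:3,:3],"t":W[:3,3]}
def delta(s,Rt,pt):
    R,p=pose(s);print("shift cm",np.round(R.T@(np.array(pt)-p)*100,2),"rot deg",np.round(np.degrees(Ro.from_matrix(R.T@Rt).as_rotvec()),2))
def toolR(yaw,tilt=0):  # tool x horiz at yaw; body leans by tilt toward n (yaw+90deg)
    x=np.array([np.cos(yaw),np.sin(yaw),0]);n=np.array([-np.sin(yaw),np.cos(yaw),0])
    z=-(np.cos(tilt)*np.array([0,0,1])+np.sin(tilt)*n);return np.column_stack([x,np.cross(z,x),z])
E
python3 - <<'E'
from h import *
from workcell import bot
np.set_printoptions(precision=4,suppress=True)
s=bot.observe();f=bot.grab_frame("wrist");cv2.imwrite("pics/w0.png",f["frame"]);w=wcam(s,f);pickle.dump(w,open("w0.pkl","wb"))
print(f["T_tool_cam"],f["mtx"][0,0])
print([proj(w,(.565,.002,.01)),proj(w,(.565,.002,.048))])
R=toolR(.41,.34);delta(s,R,np.array([.513,-.255,.141])-R[:,2]*.09)
E
```

```text
[[-0.0002 -0.948  -0.3184  0.0816]
 [ 1.      0.0001 -0.0009 -0.0004]
 [ 0.0009 -0.3184  0.948  -0.1434]
 [ 0.      0.      0.      1.    ]] 291.2182351336773
[array([234.6408, 177.5938]), array([229.6093, 184.6961])]
shift cm [-22.74 -12.37   0.51] rot deg [-17.28 -11.27  65.85]
```

View pics/w0.png

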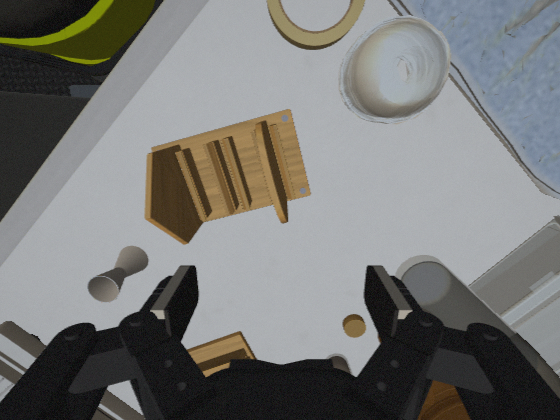

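The wrist view shows the rack from above. Its base corners are near (291,109), (310,194) and (151,149), and the bars of the free middle slot run from (217,140) to (244,211).

Run:
```python
from h import *
np.set_printoptions(precision=4,suppress=True)
w=pickle.load(open("w0.pkl","rb"))
a,b,c=[ray(w,p,.01)[:2] for p in((291,109),(310.5,194),(151,149))]
print(a,b,c,np.linalg.norm(a-b),np.linalg.norm(a-c),"ctr",(b+c)/2,"yaw",np.arctan2(*(a-c)[::-1]))
p,q=[ray(w,u,.048)[:2] for u in((217.5,139.5),(244,211))]
print(p,q,(p+q)/2,np.linalg.norm(p-q),"axis",np.arctan2(*(p-q)[::-1])-np.pi/2)
```

```text
[0.6358 0.0845] [ 0.6622 -0.0196] [0.4636 0.0379] 0.10742715330854279 0.1784590897725628 ctr [0.5629 0.0091] yaw 0.2644269879895382
[0.5546 0.0527] [ 0.5802 -0.0299] [0.5674 0.0114] 0.08651878382679484 axis 0.3009828396535288
```

Request:
servo_tool --pt "8.5 0 0 -2 0 0 0" --pt "8.5 -22.7 -12.4 0.5 -17.3 -11.3 65.8" --pt "8.5 -22.7 -12.4 0.5 -17.3 -11.3 65.8" --pt "8.5 -22.7 -12.4 0.5 -17.3 -11.3 65.8" --pt "8.5 -22.7 -12.4 0.5 -17.3 -11.3 65.8" --pt "8.5 -22.7 -12.4 0.5 -17.3 -11.3 65.8" --pt "8.5 -22.7 -12.4 0.5 -17.3 -11.3 65.8" --pt "8.5 -22.7 -12.4 0.5 -17.3 -11.3 65.8" --pt "8.5 -22.7 -12.4 0.5 -17.3 -11.3 65.8" --pt "8.5 -22.7 -12.4 0.5 -17.3 -11.3 65.8"

```text
clock: 1.15
position: [0.5013, -0.2256, 0.2259]
tool_rot: [2.8, -0.0, 0.409]
force: [0.4, -0.1, -0.5]
grip_width: 0.085
finger_force: 0.0
```

Request:
servo_tool --pt "8.5 0 0 0 0 0 0" --pt "8.5 0 0 0 0 0 0"

```text
clock: 1.35
position: [0.501, -0.2273, 0.2264]
tool_rot: [2.802, 0.0, 0.415]
force: [-1.2, 0.7, -1.3]
grip_width: 0.0846
finger_force: 0.0
```

Run:
```python
from h import *
from workcell import bot
np.set_printoptions(precision=4,suppress=True)
s=bot.observe();f=bot.grab_frame("wrist");cv2.imwrite("pics/w1.png",f["frame"]);w=wcam(s,f);pickle.dump((s,w),open("w1.pkl","wb"))
print(s["clock"],s["position"],s["tool_rot"],s["qpos"])
R=toolR(.41,.34);delta(s,R,np.array([.513,-.255,.141])-R[:,2]*.09)
x=R[:,0];print([proj(w,np.array([.513,-.255,.141])+k*x) for k in(-.05,.05)])
```

```text
1.35 [ 0.501  -0.2273  0.2264] [2.8015 0.0005 0.4146] [-0.2128  0.3438  0.4536  2.0279  0.2224  0.6143 -1.1234]
shift cm [-0.    0.    0.06] rot deg [ 0.   -0.06  0.26]
[array([280.3117, 264.7336]), array([280.8479, 153.168 ])]
```

View pics/w1.png

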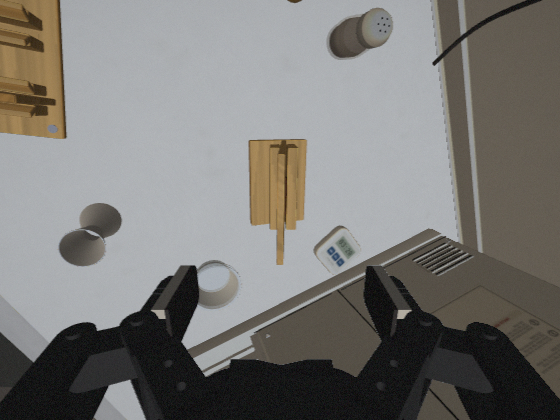

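The sign's top edge runs from (281,154) to (280,265), which matches the prediction, so I'll advance and grip.

Request:
servo_tool --pt "8.5 0 0 4 0 0 0" --pt "8.5 0 0 8 0 0 0" --pt "8.5 0 0 11 0 0 0" --pt "8.5 0 0 13 0 0 0" --pt "8.5 0 0 13 0 0 0" --pt "0 0 0 13 0 0 0" --pt "0 0 0 13 0 0 0" --pt "0 0 0 13 0 0 0" --pt "0 0 0 13 0 0 0" --pt "0 0 0 13 0 0 0" --force 40

```text
clock: 2.4
position: [0.5187, -0.2666, 0.1043]
tool_rot: [2.8, -0.001, 0.411]
force: [-0.2, 0.0, 1.2]
grip_width: 0.012
finger_force: 0.0
```

Request:
servo_tool --pt "0 0 0 0 0 0 0" --pt "0 0 0 0 0 0 0" --pt "0 0 0 0 0 0 0"

```text
clock: 2.7
position: [0.519, -0.2675, 0.1045]
tool_rot: [2.799, -0.002, 0.41]
force: [0.9, -3.3, 6.4]
grip_width: 0.0058
finger_force: 39.4
```

Request:
servo_tool --pt "0 0 0 -2 0 0 0" --pt "0 0 0 -5 0 0 0" --pt "0 0 0 -9 0 0 0" --pt "0 0 0 -13 0 0 0" --pt "0 0 0 -16 0 0 0" --pt "0 0 0 -16 0 0 0" --pt "0 0 0 -16 0 0 0"

```text
clock: 3.4
position: [0.4971, -0.2174, 0.2547]
tool_rot: [2.801, -0.001, 0.411]
force: [-0.4, -0.5, -0.4]
grip_width: 0.0056
finger_force: 39.7
```

Run:
```python
from h import *
from workcell import bot
s=bot.observe();print(s["grip_width"],s["finger_force"])
delta(s,toolR(1.839),[.565,.009,.26])
```

```text
0.0055609635402377395 39.74415063858032
shift cm [ 15.28 -16.83  -6.51] rot deg [ 16.14  13.86 -80.95]
```

Request:
servo_tool --pt "0 15.3 -16.8 -6.5 16.1 13.9 -81" --pt "0 15.3 -16.8 -6.5 16.1 13.9 -81" --pt "0 15.3 -16.8 -6.5 16.1 13.9 -81" --pt "0 15.3 -16.8 -6.5 16.1 13.9 -81" --pt "0 15.3 -16.8 -6.5 16.1 13.9 -81" --pt "0 15.3 -16.8 -6.5 16.1 13.9 -81" --pt "0 15.3 -16.8 -6.5 16.1 13.9 -81" --pt "0 15.3 -16.8 -6.5 16.1 13.9 -81" --pt "0 15.3 -16.8 -6.5 16.1 13.9 -81" --pt "0 15.3 -16.8 -6.5 16.1 13.9 -81"

```text
clock: 4.4
position: [0.5651, 0.0075, 0.258]
tool_rot: [-3.138, -0.002, 1.844]
force: [-0.5, -0.3, -0.1]
grip_width: 0.0056
finger_force: 39.7
```

Request:
servo_tool --pt "0 0 0 0 0 0 0" --pt "0 0 0 0 0 0 0" --pt "0 0 0 0 0 0 0"

```text
clock: 4.7
position: [0.5651, 0.0084, 0.2591]
tool_rot: [-3.141, 0.0, 1.836]
force: [0.3, -0.6, 0.2]
grip_width: 0.0054
finger_force: 39.6
```

Run:
```python
from h import *
from workcell import bot
np.set_printoptions(precision=4,suppress=True)
s=bot.observe();f=bot.grab_frame("wrist");w=wcam(s,f);S=bot.grab_frame("scene");D=bot.grab_frame("side");pickle.dump((s,w,S,D),open("w2.pkl","wb"))
print(s["clock"],s["position"],s["tool_rot"],s["grip_width"])
delta(s,toolR(1.839),[.565,.009,.26])
k=1.43
a=cv2.resize(w["frame"],None,fx=k,fy=k)
b=cv2.resize(S["frame"][120:330,100:380],(400,300),interpolation=cv2.INTER_CUBIC);c=cv2.resize(D["frame"][150:360,150:430],(400,300),interpolation=cv2.INTER_CUBIC)
cv2.imwrite("pics/w2.png",np.hstack([cv2.resize(w["frame"],(400,300),interpolation=cv2.INTER_AREA),b]))
cv2.imwrite("pics/w2full.png",np.vstack([np.hstack([cv2.resize(w["frame"][0:210,140:420],(400,300),interpolation=cv2.INTER_CUBIC),cv2.resize(w["frame"][210:420,140:420],(400,300),interpolation=cv2.INTER_CUBIC)]),np.hstack([b,c])]))
```

```text
4.7 [0.5651 0.0084 0.2591] [-3.1409  0.0004  1.8364] 0.005380030381919991
shift cm [ 0.06  0.01 -0.09] rot deg [-0.04  0.02 -0.15]
```

View pics/w2full.png

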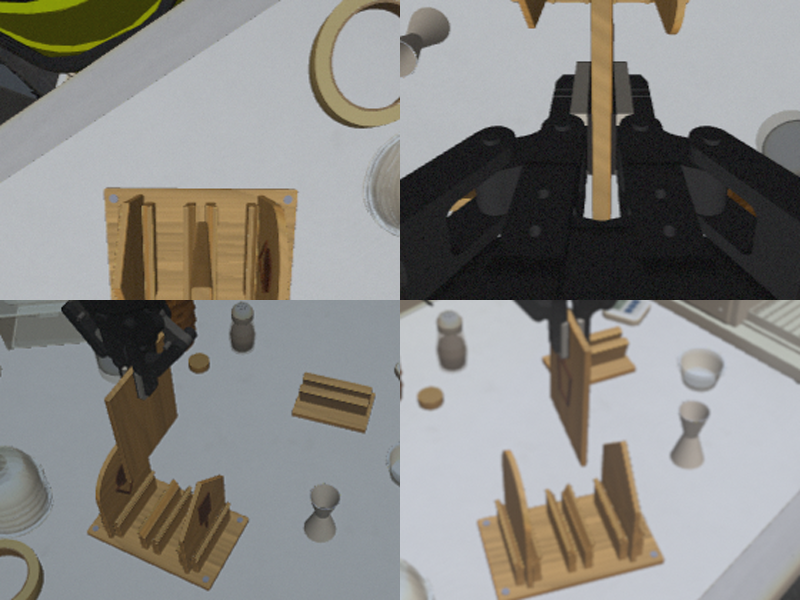

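The sign hangs upright in line with the slot. In full-frame wrist pixels, the rack's far edge runs from (213.5,131.6) to (347.9,133), and the slot's end is near (280,143.5).

Run:
```python
from h import *
np.set_printoptions(precision=4,suppress=True)
s,w,S,D=pickle.load(open("w2.pkl","rb"));R,p=pose(s)
a,b=[ray(w,u,.01) for u in((213.5,131.6),(347.9,133))];e=ray(w,(280,143.5),.048)
print("width",np.linalg.norm(a-b),"tool frame cm",[100*R.T@(x-p) for x in(a,b,e)])
d=b-a;yaw=np.arctan2(*(a-b)[1::-1]);print("yaw",yaw,np.arctan2(*(b-a)[1::-1]))
y=np.array([-np.sin(yaw),np.cos(yaw),0])
for c in(a,b):pass
print("ctr+-",(a+b)/2-.055*y,(a+b)/2+.055*y)
# sign bottom prediction vs image: TCP+90mm along z
for n,F,(ox,oy) in(("scene",S,(100,120)),("side",D,(150,150))):
  for k in(-.05,.05):
    q=(proj(F,p+R[:,0]*k+R[:,2]*.09)-[ox,oy])/.7;print(n,k,q)
```

```text
width 0.17545160098597254 tool frame cm [array([ 5.7169, -8.8702, 24.9132]), array([ 5.539,  8.674, 24.901]), array([ 4.5799, -0.1784, 21.1076])]
yaw -2.8861184564563622 0.25547419713343106
ctr+- [0.5353 0.1156 0.01  ] [0.5631 0.0091 0.01  ]
scene -0.05 [175.7459 115.5361]
scene 0.05 [128.0794 181.3959]
side -0.05 [152.2047  95.3203]
side 0.05 [183.7119 165.5295]
```

Request:
servo_tool --pt "0 0.1 -0.15 4 0 0 0.3" --pt "0 0.1 -0.15 8 0 0 0.3" --pt "0 0.1 -0.15 10 0 0 0.3" --pt "0 0.1 -0.15 11 0 0 0.3" --pt "0 0.1 -0.15 12 0 0 0.3" --pt "0 0.1 -0.15 12.7 0 0 0.3" --pt "0 0.1 -0.15 13.4 0 0 0.3" --pt "0 0.1 -0.15 14 0 0 0.3" --pt "0 0.1 -0.15 14.5 0 0 0.3" --pt "0 0.1 -0.15 14.5 0 0 0.3"

```text
clock: 5.85
position: [0.5634, 0.0089, 0.1143]
tool_rot: [-3.141, 0.0, 1.834]
force: [-0.3, 0.1, -0.3]
grip_width: 0.0055
finger_force: 39.6
```

Request:
servo_tool --pt "0 0 0 0.5 0 0 0" --pt "0 0 0 0.9 0 0 0" --pt "0 0 0 1.2 0 0 0" --pt "0 0 0 1.3 0 0 0" --pt "0 0 0 1.4 0 0 0" --pt "0 0 0 1.4 0 0 0"

```text
clock: 6.45
position: [0.5644, 0.0085, 0.1018]
tool_rot: [3.14, 0.001, 1.833]
force: [-1.9, -2.2, 19.3]
grip_width: 0.0061
finger_force: 42.5
```

Contact at the floor height. I'll release with a small opening and withdraw.

Request:
servo_tool --pt "3 0 0 -0.2 0 0 0" --pt "3 0 0 -0.2 0 0 0" --pt "3 0 0 -0.2 0 0 0" --pt "3 0 0 -0.2 0 0 0" --pt "3 0 0 -3 0 0 0" --pt "3 0 0 -7 0 0 0" --pt "3 0 0 -11 0 0 0" --pt "3 0 0 -15 0 0 0" --pt "3 0 0 -15 0 0 0" --pt "3 0 0 -15 0 0 0"

```text
clock: 7.45
position: [0.5638, 0.0089, 0.2513]
tool_rot: [3.14, 0.0, 1.834]
force: [-0.6, -0.0, 0.4]
grip_width: 0.0296
finger_force: 0.0
```

Run:
```python
from h import *
from workcell import bot
np.set_printoptions(precision=4,suppress=True)
s=bot.observe();f=bot.grab_frame("wrist");w=wcam(s,f);S=bot.grab_frame("scene");D=bot.grab_frame("side");pickle.dump((s,w,S,D),open("w3.pkl","wb"))
print(s["clock"],s["position"],s["tool_rot"],s["grip_width"],s["qpos"])
c=lambda I,x,y:cv2.resize(I["frame"][y:y+210,x:x+280],(400,300),interpolation=cv2.INTER_CUBIC)
cv2.imwrite("pics/w3.png",np.vstack([np.hstack([c(w,140,60),c(w,140,210)]),np.hstack([c(S,100,150),c(D,150,180)])]))
```

```text
7.45 [0.5638 0.0089 0.2513] [3.1404 0.0004 1.8338] 0.029602950985919082 [-0.1034  0.402  -0.0239  1.7424  0.0115  0.9961  0.1314]
```

View pics/w3.png

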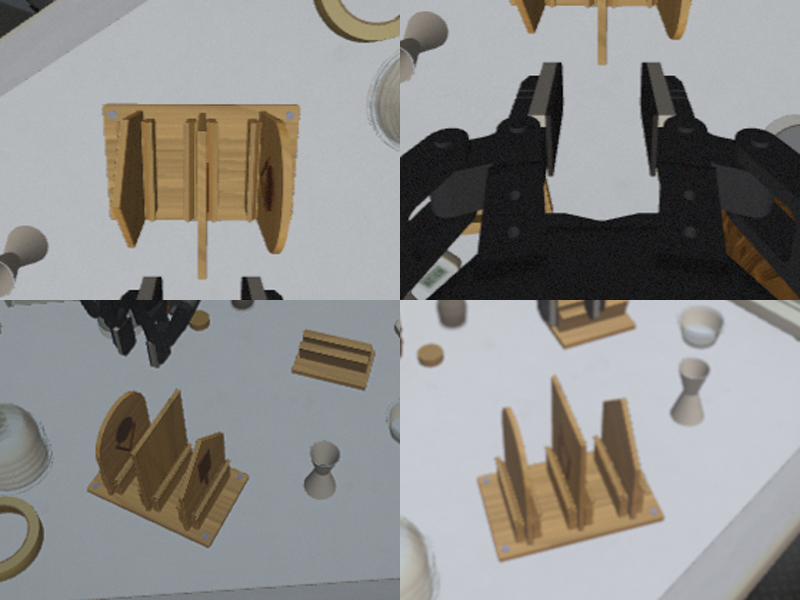

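The square sign is seated in the middle slot. Its top edge runs from about (281,138) to (281,255) in the full frame, and the arch apex is near (346,182).

Run:
```python
from h import *
np.set_printoptions(precision=2,suppress=True)
s,w,S,D=pickle.load(open("w3.pkl","rb"));R,p=pose(s);C=np.array([.5631,.0091,0]);
for z in(.14,.145):
  a,b,c=[ray(w,u,z) for u in((281.4,138.4),(281.4,254.6),(345.5,182.5))]
  print(z,"len",np.linalg.norm(a-b)*100,[100*R.T@(x-p) for x in(a,b,c)])
Q=Ro.from_euler("z",.262).as_matrix();q=C+Q@[.055,0,.14];print("arch expected tool cm",100*R.T@(q-p))
```

```text
0.14 len 11.026191670773695 [array([ 6.02, -0.02, 11.13]), array([-5.01, -0.01, 11.14]), array([ 2.17,  5.72, 11.14])]
0.145 len 10.809704036640165 [array([ 6.06, -0.02, 10.63]), array([-4.75, -0.01, 10.64]), array([ 2.29,  5.61, 10.64])]
arch expected tool cm [ 0.03  5.42 11.14]
```

Request:
servo_tool --pt "3 0 5.5 0 0 0 0" --pt "3 0 5.5 0 0 0 0" --pt "3 0 5.5 4 0 0 0" --pt "3 0 5.5 8 0 0 0" --pt "3 0 5.5 11 0 0 0" --pt "3 0 5.5 13 0 0 0" --pt "3 0 5.5 14.8 0 0 0" --pt "3 0 5.5 14.8 0 0 0"

```text
clock: 8.4
position: [0.6149, 0.0231, 0.0996]
tool_rot: [-3.136, -0.001, 1.834]
force: [-1.2, -0.4, 0.1]
grip_width: 0.0297
finger_force: 0.0
```

Request:
servo_tool --pt "0 0 0 0 0 0 0" --pt "0 0 0 0 0 0 0" --pt "0 0 0 0 0 0 0" --pt "0 0 0 0 0 0 0" --pt "0 0 0 0 0 0 0" --force 50

```text
clock: 8.9
position: [0.6171, 0.0232, 0.1034]
tool_rot: [3.141, 0.0, 1.834]
force: [-1.1, 0.4, 5.6]
grip_width: 0.0054
finger_force: 52.8
```

Request:
servo_tool --pt "0 0 0 -1 0 0 0" --pt "0 0 0 -3 0 0 0" --pt "0 0 0 -6 0 0 0" --pt "0 0 0 -10 0 0 0" --pt "0 0 0 -15 0 0 0" --pt "0 0 0 -20 0 0 0" --pt "0 0 0 -24 0 0 0" --pt "0 0 0 -24 0 0 0" --pt "0 0 0 -24 0 0 0"

```text
clock: 9.8
position: [0.6167, 0.0233, 0.344]
tool_rot: [3.14, 0.0, 1.834]
force: [-0.5, -0.4, -1.4]
grip_width: 0.0053
finger_force: 51.8
```

Run:
```python
from h import *
from workcell import bot
s=bot.observe();d=pickle.load(open("f0.pkl","rb"))
print(s["qpos"],s["grip_width"],s["finger_force"])
print(ray(d["side"],(112,258),0),ray(d["side"],(135,222),0))
delta(s,toolR(1.571,-.785),[.50,.0,.37])
```

```text
[-0.12362882  0.41709072 -0.01491285  1.47413946  0.00663014  1.24877711
  0.12372145] 0.005288830919736107 51.84514582157135
[ 0.82731302 -0.13360596  0.        ] [ 0.80286099 -0.22781282  0.        ]
shift cm [  0.79 -11.87  -2.62] rot deg [44.81  5.92 14.27]
```

Request:
servo_tool --pt "0 0.8 -11.9 -2.6 0 0 0" --pt "0 0.8 -11.9 -2.6 0 0 0" --pt "0 0.8 -11.9 -2.6 44.8 5.9 14.3" --pt "0 0.8 -11.9 -2.6 44.8 5.9 14.3" --pt "0 0.8 -11.9 -2.6 44.8 5.9 14.3" --pt "0 0.8 -11.9 -2.6 44.8 5.9 14.3" --pt "0 0.8 -11.9 -2.6 44.8 5.9 14.3" --pt "0 0.8 -11.9 -2.6 44.8 5.9 14.3" --pt "0 0.8 -11.9 -2.6 44.8 5.9 14.3" --pt "0 0.8 -11.9 -2.6 44.8 5.9 14.3"

```text
clock: 10.8
position: [0.4896, 0.0062, 0.3738]
tool_rot: [-2.463, 0.002, 1.582]
force: [-0.1, -1.4, -0.6]
grip_width: 0.0053
finger_force: 52.3
```

Request:
servo_tool --pt "0 0 0 0 0 0 0" --pt "0 0 0 0 0 0 0" --pt "0 0 0 0 0 0 0" --pt "0 0 0 0 0 0 0" --pt "0 0 0 0 0 0 0"

```text
clock: 11.3
position: [0.4898, 0.005, 0.3738]
tool_rot: [-2.463, 0.004, 1.58]
force: [-0.3, -0.6, -0.5]
grip_width: 0.0051
finger_force: 52.3
```

Run:
```python
from h import *
from workcell import bot
s=bot.observe();print(s["clock"],s["qpos"],s["finger_force"],abs(s["qd"]).max())
delta(s,toolR(1.571,-.785),[.50,.0,.37])
S=bot.grab_frame("scene")["frame"];D=bot.grab_frame("side")["frame"]
cv2.imwrite("pics/w4.png",np.hstack([cv2.resize(I,(400,300)) for I in(S,D)]))
```

```text
11.3 [-0.01514771  0.58992642 -0.13943762  1.29691323 -0.01350375  1.93245085
 -0.15120362] 52.29542791843414 0.009833140210503053
shift cm [-0.51  1.03 -0.34] rot deg [6.1  0.53 0.21]
```

View pics/w4.png

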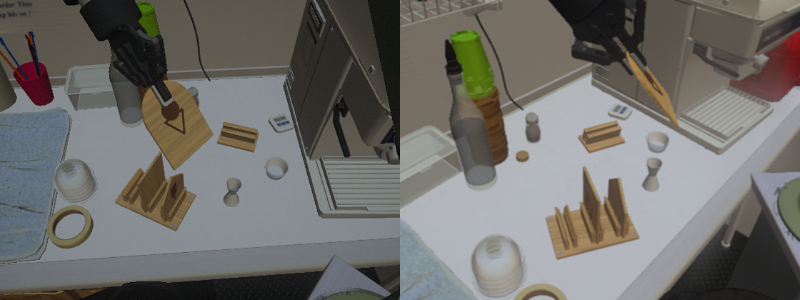

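The arched sign is held clear and tipped back about 39° with its picture up, and the square and gabled signs are still in the rack. Joint 6 is at its range limit, so I'll ease off by 2°.

Request:
servo_tool --pt "0 0 0 0 -2.5 0 0" --pt "0 0 0 0 -2.5 0 0" --pt "0 0 0 0 -2.5 0 0" --pt "0 0 0 0 -2.5 0 0" --pt "0 0 0 0 -2.5 0 0" --pt "0 0 0 0 -2.5 0 0"

```text
clock: 12.0
position: [0.4899, 0.005, 0.3737]
tool_rot: [-2.506, 0.004, 1.58]
force: [0.1, 1.5, -0.5]
grip_width: 0.005
finger_force: 52.3
```

Run:
```python
from workcell import bot
s=bot.observe();print(s["qpos"][5],s["tool_rot"],s["finger_force"],s["grip_width"],abs(s["qd"]).max())
if s["qpos"][5]<1.925 and -2.6<s["tool_rot"][0]<-2.3: print(bot.job_done())
```

```text
1.8922046748410308 [-2.50611116  0.00421559  1.5797044 ] 52.25513398647308 0.005037680514544702 0.0024422357007020477
the job is handed in; nothing more can be done
None
```

The job is handed in: the square-cornered sign is down in the middle slot and let go, and the round-topped sign is held clear of everything, tipped back about 36° with its picture up (38° wanted at most ±17° off 45°); the judge returned no verdict, and joint 6 briefly read 1.932 against its 1.93 limit before I eased it off.

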